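# Press the sharpener cartridge flush into the sloped stand

## Robot

A 6-joint arm with a two-finger parallel gripper is mounted at the origin on the work surface. World frame = base frame: x ahead of the robot, y to its left, z up, the work surface at z = 0. Lengths are in m, angles in rad, forces in N, time in s.
With the tool pointing down it reaches from about 0.35 to 0.725 m from the base axis. Payload 6 kg.
Tool frame: the origin (TCP) lies midway between the tips of the shut fingers; the grasp point (between the pads) lies 19 mm behind it (arm.grip_depth is the distance from the TCP to the grasp point, in m); z points along the fingers, y is the direction in which the jaws open and shut (so a half turn about z gives the same grasp; the last joint's range is limited). The gripper opens to 85 mm and grips with 20 to 120 N. Pads are 22 mm wide; open, the fingers measure 114 mm over their backs; the gripper's body (76 mm by 85 mm) begins 54 mm behind the grasp point. The pads swing forward as they close: fully open they stand 13 mm farther back than shut.
Start: joints at [1.438, 0.04, 0.085, 0, -1.615, -0.334], TCP at [0.27, 0.536, 0.231] pointing down, gripper open.
Joint ranges: [-2.56, 2.56], [-1.29, 2.01], [-1.08, 1.49], [-3.29, 1.98], [-2.81, -0.18], [-2.99, 2.99]. Speed limits (rad/s): [2.57, 2.57, 3.01, 3.14, 3.14, 3.14].

## Interface

Orientations are given as a 3x3 rotation matrix whose columns are the frame's x, y, z axes.
In Python, from rig import state, eyes, close_job, finder, arm gives the robot as it stands.
- The arm moves only by the tool move_arm, never from a script. Its argument "plan" is a list of rows, each an object of numbers: "x", "y", "z": the shift along the tool's x, y, z in mm; "spin": the turn about the tool's z in units of 6 degrees (1.0 is 6 degrees). In form: [{"x": .., "y": .., "z": .., "spin": ..}, ...]. A call has 1 to 20 rows; each row is the pose to reach, as a shift and turn from the pose commanded when the call began, along the tool's axes at that moment; what a row does not reach only later rows make up. A row lasts 1/8 s, in which the tool goes at most 62.5 mm and 10.7 degrees, less where a joint would pass 70% of its speed; a pose out of reach is approached as far as the arm can. A call with a gripper value outside its range is refused whole. "grip" is the opening in per cent of the stroke, from 0 (shut) to 100 (fully open), set as the call begins (left out, the last holds). The fingers move at their own pace and stop on an object; "grip_force" is the grip in N (left out, the last holds). Time passes only in rows, so rows that repeat a pose let the fingers close. It gives the time, the measured TCP pose, the force and the opening at its end, in the units of the state.
- state(): the state, without advancing time (a new reading comes with each control period).
- eyes.capture(name): name is "side" or "top" or "wrist"; returns (picture, depth): 480x640x3 uint8, blue, green, red; 480x640 float32, m along the optical axis (not along the pixel's ray), 0 where there is no reading.
- eyes.get_calibration(name): a dict with "camera_matrix" (3x3 intrinsics, pixels), "dist" ([k1, k2, p1, p2, k3] as OpenCV has them; the pictures are not rectified), "extrinsics" (4x4, takes a point from camera to world coordinates). Camera axes: x right, y down, z forward; pixel columns grow to the right and rows downward; lengths in m; the calibration is good to about 2 mm. A picture is of the moment at which its call begins: read the wrist's pose just before it. get_calibration takes no time and is no camera call; for the wrist camera it gives the pose at the moment of the call.
- close_job(): hands the job in, once; it reports no verdict.
Trained networks look in the newest picture that a camera, given by its name, has taken for a name from the list of things; names that differ only in an ending like _2 or _b are one class to them, and where a whole thing is asked for, a point or a joint stands for the part that bears it (a point fixed in the world has none). Each returns a list of dicts, best first, with "score" (0 to 1); they miss things now and then, are a little off and sometimes report something else, mostly with a low value. They report only what shows in the picture. A call takes as long as a camera call. They do not tell look-alikes from the thing itself.
- finder.recognise(camera, thing): "position" ([x, y, z] in m, in world coordinates, good to about 4 mm: the middle of the surface that is visible of it).
The state is a dict: "time": time; "joint_positions": joint angles; "joint_velocities": joint speeds; "joint_efforts": joint torques, N m; "tcp_pos": TCP position; "orientation": TCP orientation; "wrist_force": force on the tool from outside, world axes, zero at the start; "wrist_torque": the same for the moment, N m; "opening": finger opening in m.
Only numpy, scipy, OpenCV 4.12 (cv2) and the standard library are available. Lean on these libraries where they do the work, as an engineer would, in place of code of your own. Each camera call takes 0.05 s, during which the arm holds its last target. There are 200 camera calls.

## Task

Pick up the smaller of the two grey sharpener cartridges, set it rib side out into the empty bay of the sloping wooden sharpener stand (either way round), and press it straight down against the stiff platen until its face is flush with the stand's sloping face; then let go. Leave the larger cartridge and the three tins of pencils among the work standing where they are.

Things in the scene. Friction and masses are not known exactly. Their poses are not given: they have to be found in the camera images.
- cartridge: The smaller grey sharpener cartridge: a rectangular block 96 (its x) x 64 (its y) x 36 mm (its z) with six small pencil holes in its top face and, centred on that face, a grip rib 60 mm long (along x), 18 mm wide (along y) and 26 mm high, 62 mm high over all. About 0.28 kg. Origin at the centre of its underside, z up out of the rib. It starts lying flat on the table, rib up.
- cartridge_face (a point): Centre of the cartridge's top face (at the foot of the rib), 36 mm above the body's origin. This face must end flush with the stand's sloping face.
- stand: The wooden sharpener stand, fixed to the table: a sloping face 136 mm (up the slope) x 104 mm (across), leaning 30 degrees from level towards the robot, low edge nearest the robot; highest edge 121 mm above the table. Origin on the table below the centre of the face; x to the back.
- bay: The empty rectangular bay in the stand's sloping face. Origin: centre of its mouth, level with the face, 87 mm above the table; z points square out of the face (30 degrees from vertical), x up the slope, y across it. Opening 101 mm (x) by 69 mm (y), with a 3 mm chamfer round its rim.
- platen (a joint): The steel platen that is the floor of the bay, sliding along the bay's z. 0 = raised, 22 mm below the sloping face (the cartridge set on it stands 14 mm proud); 0.014 = right down, 36 mm below the face (the cartridge is flush). It moves stiffly, at about 10 N, and stays where it is left.
- big_cartridge: The larger grey cartridge, not wanted: 118 x 84 x 36 mm, the same rib, four large pencil holes; too big for the bay. Origin at the centre of its underside.
- tin_a: Tin of blue pencils, 84 mm in diameter, 100 mm high (about 175 mm with pencils), loose, standing to the right of the stand, towards the back. Origin at the centre of its underside.
- tin_b: Tin of green pencils, 90 mm in diameter, otherwise like tin_a, left of the stand, farther back.
- tin_c: Tin of black pencils, 76 mm in diameter, otherwise like tin_a, left of the stand, nearer the robot.
Things that resemble listed ones, but are neither listed nor needed, are in the scene too. Leave any purple look-alike of the big_cartridge alone.

How it is judged:
On the way:
1. the cartridge has entered the bay, rib out, and still stands proud (x of cartridge_face in the frame of bay between -0.006 and 0.006 m and y of cartridge_face in the frame of bay between -0.006 and 0.006 m and z of cartridge_face in the frame of bay between 0.004 and 0.024 m and angle between the z axis of cartridge and the z axis of bay, either way round below 0.15 rad), for 0.05 s.
At the end, for the whole second after the job is handed in: The smaller cartridge lies in the bay, rib out, at rest, its face flush with the sloping face (not more than 2.5 mm proud or 3 mm sunk), square to it within 0.06 rad and within 6 mm of the bay's centre; the larger cartridge and the three tins stand upright within 30 mm of where they began (x of cartridge_face in the frame of bay between -0.006 and 0.006 m and y of cartridge_face in the frame of bay between -0.006 and 0.006 m and z of cartridge_face in the frame of bay between -0.003 and 0.0025 m and angle between the z axis of cartridge and the z axis of bay, either way round below 0.06 rad and linear speed of cartridge below 0.01 m/s and distance of each of big_cartridge, tin_a, tin_b, tin_c from where it was at the start of the episode below 0.03 m and angle between each of big_cartridge, tin_a, tin_b, tin_c's own z axis and vertical below 0.2 rad); the robot touches nothing.
It fails at once if the larger cartridge is knocked over or pushed away (30 mm) (distance of big_cartridge from where it was at the start of the episode above 0.03 m or angle between big_cartridge's own z axis and vertical above 0.4 rad).
It fails at once if a pencil tin is knocked over or pushed away (30 mm) (distance of tin_a from where it was at the start of the episode above 0.03 m or angle between tin_a's own z axis and vertical above 0.4 rad).
It fails at once if a pencil tin is knocked over or pushed away (30 mm) (distance of tin_b from where it was at the start of the episode above 0.03 m or angle between tin_b's own z axis and vertical above 0.4 rad).
It fails at once if a pencil tin is knocked over or pushed away (30 mm) (distance of tin_c from where it was at the start of the episode above 0.03 m or angle between tin_c's own z axis and vertical above 0.4 rad).
It also fails if it takes over 45 s, if anything falls off the work surface, if the arm or the gripper's body presses on something with over 40 N, if the wrist force passes 120 N, or if a joint passes its speed limit or range.

## Working session

There is one attempt and no reset: what is moved stays moved. The work goes in short steps, Python scripts to look and compute and a tool call to move; the robot and the scene stay as the last step left them, time stands still between calls to the robot, and variables do not carry over. Pictures are saved under pics/ and viewed, about 8 in all and at most 12, crops included, and the job is handed in when it is done.

Besides the shell and the picture viewer there is one more tool, called after "Emit:" in YAML: its name, and indented under it one key for each argument. move_arm: Moves the arm, as the interface text tells. Its arguments: {"type":"object","properties":{"plan":{"type":"array","items":{"type":"object","properties":{"x":{"type":"number"},"y":{"type":"number"},"z":{"type":"number"},"spin":{"type":"number"}}}},"grip":{"type":"number"},"grip_force":{"type":"number"}},"required":["plan"]}

```bash
mkdir -p pics; ls
python3 - <<'E'
from rig import state, eyes, finder, arm
import cv2, numpy as np
s=state(); print(s['time'],s['tcp_pos'],np.round(s['orientation'],3).tolist(),s['opening'],s['wrist_force'])
ims=[]
for c in ['top','side']:
    im,d=eyes.capture(c); ims.append(im); np.savez(f'{c}0.npz',im=im,d=d)
    k=eyes.get_calibration(c); print(c,np.round(k['camera_matrix'],1).tolist(),np.round(k['dist'],3),np.round(k['extrinsics'],3).tolist())
    cv2.imwrite(f'pics/{c}0.png',im)
    for t in ['cartridge','big_cartridge','stand','bay','tin_a','tin_b','tin_c','cartridge_face']:
        try: print(t,[(round(r['score'],2),np.round(r['position'],3).tolist()) for r in finder.recognise(c,t)])
        except Exception as e: print(t,e)
print(state()['time'],[a for a in dir(arm) if a[0]!='_'])
E
```

```text
pics
0.0 [0.26979108 0.53553644 0.23025599] [[0.893, -0.45, -0.001], [-0.45, -0.893, -0.002], [0.0, 0.002, -1.0]] 0.08555812148481423 [ 0.029141   -1.14971963  0.02229131]
top [[525.5, 0.0, 319.9], [0.0, 525.5, 238.0], [0.0, 0.0, 1.0]] [-0.154  0.     0.     0.     0.   ] [[-0.027, -0.997, 0.076, 0.355], [-1.0, 0.028, 0.011, 0.034], [-0.013, -0.076, -0.997, 1.437], [0.0, 0.0, 0.0, 1.0]]
cartridge [(0.66, [0.61, -0.242, 0.036]), (0.43, [0.626, 0.052, 0.076])]
big_cartridge [(0.67, [0.418, -0.211, 0.034]), (0.66, [0.216, -0.304, 0.038])]
stand [(0.78, [0.625, 0.05, 0.075])]
bay [(0.79, [0.628, 0.054, 0.076])]
tin_a [(0.85, [0.462, 0.363, 0.1]), (0.83, [0.725, -0.132, 0.101]), (0.77, [0.621, 0.338, 0.102])]
tin_b [(0.85, [0.462, 0.363, 0.1]), (0.83, [0.725, -0.132, 0.101]), (0.77, [0.621, 0.338, 0.102])]
tin_c [(0.85, [0.462, 0.363, 0.1]), (0.83, [0.725, -0.132, 0.101]), (0.77, [0.621, 0.338, 0.102])]
cartridge_face [(0.76, [0.603, -0.239, 0.035]), (0.71, [0.62, 0.339, 0.102])]
side [[500.2, 0.0, 321.5], [0.0, 500.2, 242.9], [0.0, 0.0, 1.0]] [-0.064  0.     0.     0.     0.   ] [[0.998, -0.046, 0.036, 0.442], [-0.057, -0.672, 0.738, -0.836], [-0.01, -0.739, -0.674, 0.881], [0.0, 0.0, 0.0, 1.0]]
cartridge [(0.91, [0.605, -0.261, 0.032])]
big_cartridge [(0.75, [0.22, -0.32, 0.037]), (0.68, [0.423, -0.227, 0.033])]
stand []
bay [(0.84, [0.625, 0.043, 0.076])]
tin_a [(0.89, [0.626, 0.32, 0.094]), (0.84, [0.468, 0.353, 0.09]), (0.7, [0.73, -0.16, 0.103])]
tin_b [(0.89, [0.626, 0.32, 0.094]), (0.84, [0.468, 0.353, 0.09]), (0.7, [0.73, -0.16, 0.103])]
tin_c [(0.89, [0.626, 0.32, 0.094]), (0.84, [0.468, 0.353, 0.09]), (0.7, [0.73, -0.16, 0.103])]
cartridge_face [(0.92, [0.608, -0.259, 0.034])]
0.9 ['IKError', 'grip_depth']
```

View pics/top0.png

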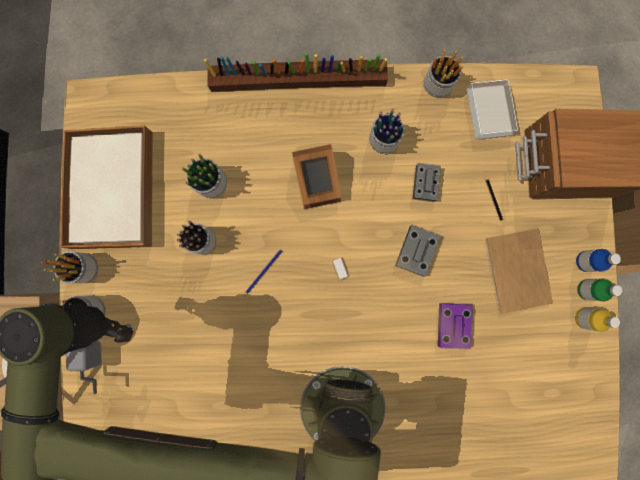

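View pics/side0.png

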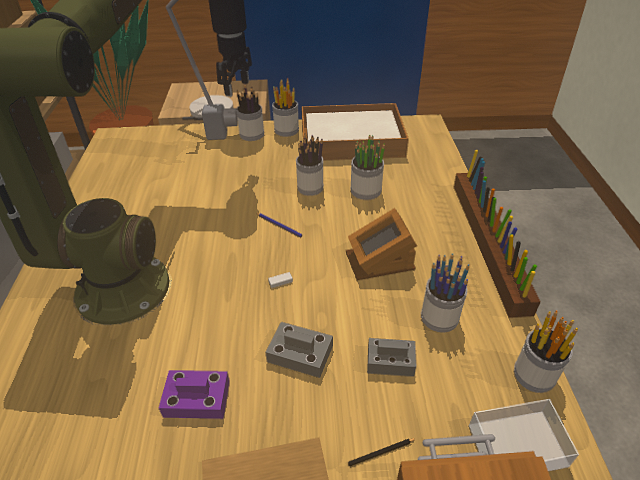

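```bash
cat > h.py <<'E'
import numpy as np, cv2
from rig import state, eyes, finder, arm
def cloud(c,d=None,K=None):
    K=K or eyes.get_calibration(c)
    if d is None: d=eyes.capture(c)[1]
    v,u=np.mgrid[:480,:640]
    p=cv2.undistortPoints(np.stack([u,v],-1).reshape(-1,1,2).astype(np.float64),K['camera_matrix'],np.array(K['dist'])).reshape(480,640,2)
    P=np.dstack([p*d[...,None],d]); E=np.array(K['extrinsics'])
    W=P@E[:3,:3].T+E[:3,3]; W[d==0]=np.nan
    return W
def rect(m): # min-area rect of xy points: centre, size, angle of long side
    c,(w,h),a=cv2.minAreaRect(m[:,:2].astype(np.float32)*1000)
    if w<h: w,h,a=h,w,a+90
    a=(a+90)%180-90
    return np.round(c,1),round(w,1),round(h,1),round(a,1)
E
python3 - <<'E'
from h import *
for c in ['top','side']:
    W=cloud(c,np.load(f'{c}0.npz')['d']); X,Y,Z=W[...,0],W[...,1],W[...,2]
    def near(x,y,r): return (np.hypot(X-x,Y-y)<r)
    print(c,'table z',np.nanmedian(Z[near(.5,-.05,.05)]))
    for n,x,y in [('cart',.607,-.243),('big',.42,-.215)]:
        b=near(x,y,.085)
        f=b&(Z>.02)&(Z<.045); t=b&(Z>.055)&(Z<.07)
        print(n,'face',rect(W[f]),f.sum(),np.median(Z[f]),'rib',rect(W[t]),t.sum(),np.median(Z[t]),'all',rect(W[f|t]))
    b=near(.625,.05,.11)&(Z>.03)
    p=W[b]; print('stand all',rect(p),len(p),np.max(p[:,2]))
    q=p
    best=0
    rng=np.random.default_rng(0)
    n0=np.array([-.5*np.cos(.17),-.5*np.sin(.17),.866])
    for i in range(500):
        t=p[rng.choice(len(p),3,False)]; n=np.cross(t[1]-t[0],t[2]-t[0]); L=np.linalg.norm(n)
        if L<1e-6: continue
        n/=L; n*=np.sign(n[2])
        o=(p-t[0])@n
        k=(abs(o)<.003)
        # want outermost rim plane
        if n@n0>.96 and k.sum()>best and (o>.012).mean()<.02: best=k.sum(); q=p[k]
    m=q.mean(0); n=np.linalg.svd(q-m)[2][2]; n*=np.sign(n[2]); print('rim',best,m,n,'tilt',np.degrees(np.arccos(n[2])),'yaw',np.degrees(np.arctan2(-n[1],-n[0])))
    yaw=np.arctan2(-n[1],-n[0]); ex=np.array([np.cos(yaw)*n[2],np.sin(yaw)*n[2],np.hypot(n[0],n[1])]); ey=np.cross(n,ex)
    uv=np.c_[(q-m)@ex,(q-m)@ey]; r=rect(uv); cc=m+ex*r[0][0]/1e3+ey*r[0][1]/1e3; print('rim rect',r,'face centre',cc)
    for nm,x,y in [('a',.725,-.135),('b',.621,.335),('c',.462,.36)]:
        t=W[near(x,y,.08)&(Z>.02)]; print(nm,rect(t),t[:,2].max())
E
```

```text
top table z 0.00023955413090148703
cart face (array([ 608.3, -246.4]), 98.4, 63.8, -9.1) 680 0.03582985297757946 rib (array([ 608.3, -245.7]), 61.7, 17.0, -5.6) 143 0.06180969637851641 all (array([ 608.3, -246.4]), 98.4, 63.8, -9.1)
big face (array([ 421.9, -213.6]), 116.9, 86.4, -22.3) 1201 0.03608913911417022 rib (array([ 423. , -214.2]), 60.3, 19.0, -22.8) 160 0.06198328774845896 all (array([ 421.9, -213.6]), 116.9, 86.4, -22.3)
stand all (array([627.8,  54.3]), 142.0, 104.3, 10.0) 2157 0.1265763831596578
rim 744 [0.61745747 0.05084167 0.08691322] [-0.49560131 -0.07628959  0.86519318] tilt 30.09522892093562 yaw 8.7510444636273
rim rect (array([-0.3,  1.6]), 138.7, 104.2, 1.0) face centre [0.6169575  0.05238355 0.08676279]
a (array([ 735.7, -136.4]), 84.3, 83.4, 48.2) 0.1764166999288035
b (array([630.1, 349.2]), 92.1, 90.6, 4.2) 0.17503242785258055
c (array([466.7, 372.1]), 74.8, 74.3, -18.1) 0.1757174128514969
side table z 0.0006733289783062979
cart face (array([ 609.6, -247.1]), 96.0, 68.3, -9.4) 1088 0.03563180134330274 rib (array([ 610.3, -247.4]), 60.1, 21.7, -8.0) 280 0.06142055741734764 all (array([ 609.6, -247.1]), 96.0, 68.3, -9.4)
big face (array([ 422.6, -214.9]), 119.0, 87.7, -22.5) 1852 0.03602095114775883 rib (array([ 422.7, -214.9]), 60.1, 20.6, -20.0) 266 0.061648107026949284 all (array([ 422.6, -214.9]), 119.0, 87.7, -22.5)
stand all (array([629.7,  54.3]), 142.3, 112.8, 10.9) 2712 0.12442420784449348
rim 820 [0.61999043 0.04957972 0.08886715] [-0.49041865 -0.09117035  0.86670498] tilt 29.922034962661613 yaw 10.531242162910749
rim rect (array([-1.5,  2. ]), 136.3, 109.2, -0.4) face centre [0.61834672 0.05130842 0.08811892]
a (array([ 735.8, -139.4]), 86.4, 80.6, -56.9) 0.17581024529431533
b (array([630.6, 343. ]), 90.8, 89.7, 15.5) 0.17409682645490976
c (array([466.2, 368.3]), 80.6, 73.9, -27.8) 0.17232466025047855
```

Emit:
move_arm:
  plan:
    - {"x": 655,"y": 546,"z": 0,"spin": -2.93}
    - {"x": 655,"y": 546,"z": 0,"spin": -2.93}
    - {"x": 655,"y": 546,"z": 0,"spin": -2.93}
    - {"x": 655,"y": 546,"z": 0,"spin": -2.93}
    - {"x": 655,"y": 546,"z": 0,"spin": -2.93}
    - {"x": 655,"y": 546,"z": 0,"spin": -2.93}
    - {"x": 655,"y": 546,"z": 0,"spin": -2.93}
    - {"x": 655,"y": 546,"z": 0,"spin": -2.93}
    - {"x": 655,"y": 546,"z": 0,"spin": -2.93}
    - {"x": 655,"y": 546,"z": 0,"spin": -2.93}
    - {"x": 655,"y": 546,"z": 0,"spin": -2.93}
    - {"x": 655,"y": 546,"z": 0,"spin": -2.93}
    - {"x": 655,"y": 546,"z": 0,"spin": -2.93}
    - {"x": 655,"y": 546,"z": 0,"spin": -2.93}
    - {"x": 655,"y": 546,"z": 0,"spin": -2.93}
    - {"x": 655,"y": 546,"z": 0,"spin": -2.93}
    - {"x": 655,"y": 546,"z": 40,"spin": -2.93}
    - {"x": 655,"y": 546,"z": 70,"spin": -2.93}
    - {"x": 655,"y": 546,"z": 70,"spin": -2.93}
  grip: 65
  grip_force: 50

```text
time: 3.28
tcp_pos: [0.608, -0.245, 0.1592]
orientation: [[0.987, -0.158, -0.004], [-0.158, -0.987, 0.001], [-0.004, -0.0, -1.0]]
wrist_force: [0.8, 0.4, -0.1]
opening: 0.0556
```

Run:
```python
from h import *
s=state(); K=eyes.get_calibration('wrist'); im,d=eyes.capture('wrist')
cv2.imwrite('pics/w1.png',im); W=cloud('wrist',d,K); Z=W[...,2]
b=np.hypot(W[...,0]-.609,W[...,1]+.2465)<.075
f=b&(Z>.025)&(Z<.045);t=b&(Z>.055)&(Z<.068)
print(rect(W[f|t]),rect(W[t]),np.median(Z[f]),np.median(Z[t]))
p=W[t][:,:2]; p=p[::max(1,len(p)//500)]; print(p.mean(0))
```

```text
(array([ 610. , -246.2]), 96.2, 64.2, -8.7) (array([ 610.3, -246.2]), 59.9, 17.9, -8.5) 0.03572651592877457 0.061443375556376884
[ 0.61186757 -0.24644976]
```

View pics/w1.png

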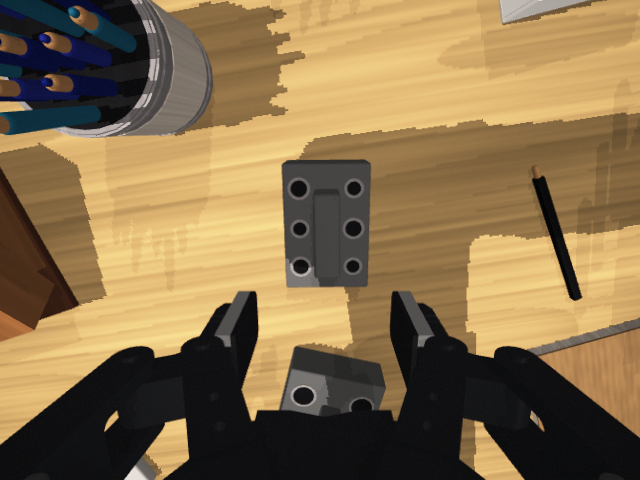

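Emit:
move_arm:
  plan:
    - {"x": 2.5,"y": 1,"z": 50,"spin": -0.08}
    - {"x": 2.5,"y": 1,"z": 90,"spin": -0.08}
    - {"x": 2.5,"y": 1,"z": 114,"spin": -0.08}
    - {"x": 2.5,"y": 1,"z": 114,"spin": -0.08}
    - {"x": 2.5,"y": 1,"z": 114,"spin": -0.08}

```text
time: 3.95
tcp_pos: [0.613, -0.2482, 0.0506]
orientation: [[0.989, -0.15, 0.004], [-0.15, -0.989, -0.002], [0.004, 0.001, -1.0]]
wrist_force: [0.4, 0.4, 0.1]
opening: 0.0553
```

Emit:
move_arm:
  plan:
    - {"z": 0}
    - {"z": 0}
    - {"z": 0}
    - {"z": 0}
    - {"z": 0}
    - {"z": 0}
  grip: 0
  grip_force: 50

```text
schema error: expected keys x, y, z, spin
```

Emit:
move_arm:
  plan:
    - {"x": 0,"y": 0,"z": 0,"spin": 0}
    - {"x": 0,"y": 0,"z": 0,"spin": 0}

```text
time: 4.2
tcp_pos: [0.6121, -0.2481, 0.0487]
orientation: [[0.989, -0.151, 0.002], [-0.151, -0.989, -0.0], [0.002, 0.0, -1.0]]
wrist_force: [-0.4, -0.1, -0.6]
opening: 0.0555
```

Emit:
move_arm:
  plan:
    - {"x": -1.5,"y": -1.5,"z": 2,"spin": 0}
    - {"x": -1.5,"y": -1.5,"z": 2,"spin": 0}
    - {"x": -1.5,"y": -1.5,"z": 2,"spin": 0}
    - {"x": -1.5,"y": -1.5,"z": 2,"spin": 0}
    - {"x": -1.5,"y": -1.5,"z": 2,"spin": 0}
    - {"x": -1.5,"y": -1.5,"z": 2,"spin": 0}
    - {"x": -1.5,"y": -1.5,"z": 2,"spin": 0}
  grip: 0
  grip_force: 50

```text
time: 5.08
tcp_pos: [0.6101, -0.2464, 0.0452]
orientation: [[0.989, -0.151, -0.0], [-0.151, -0.989, -0.0], [-0.0, 0.0, -1.0]]
wrist_force: [-0.3, -1.4, -0.3]
opening: 0.0166
```

Emit:
move_arm:
  plan:
    - {"x": 0,"y": 0,"z": -40,"spin": 0}
    - {"x": 0,"y": 0,"z": -80,"spin": 0}
    - {"x": -20,"y": 0,"z": -130,"spin": 0}
    - {"x": -40,"y": -30,"z": -155,"spin": 0}
    - {"x": -50,"y": -80,"z": -155,"spin": -1}
    - {"x": -60,"y": -130,"z": -155,"spin": -2}
    - {"x": -60,"y": -180,"z": -155,"spin": -3.07}
    - {"x": -50,"y": -230,"z": -155,"spin": -3.07}
    - {"x": -40,"y": -270,"z": -155,"spin": -3.07}
    - {"x": -35,"y": -297,"z": -150,"spin": -3.07}
    - {"x": -35,"y": -297,"z": -145,"spin": -3.07}
    - {"x": -35,"y": -297,"z": -140,"spin": -3.07}
    - {"x": -35,"y": -297,"z": -140,"spin": -3.07}
    - {"x": -35,"y": -297,"z": -140,"spin": -3.07}

```text
time: 6.82
tcp_pos: [0.6205, 0.0518, 0.1857]
orientation: [[0.986, 0.168, 0.001], [0.168, -0.986, -0.0], [0.001, 0.0, -1.0]]
wrist_force: [0.7, -0.2, -2.3]
opening: 0.0168
```

```bash
cat > look.py <<'E'
from h import *
import sys
n=sys.argv[1]; s=state(); print(s['time'],np.round(s['tcp_pos'],4),np.round(s['wrist_force'],1),round(s['opening'],4))
im,d=eyes.capture('side'); W=cloud('side',d); X,Y,Z=W[...,0],W[...,1],W[...,2]
m=(abs(X-.62)<.12)&(abs(Y-.05)<.12)&(Z>.05)
v,u=np.nonzero(m); r0,r1,c0,c1=max(0,int(np.percentile(v,1))-60),int(v.max())+30,max(0,u.min()-30),u.max()+30
cv2.imwrite(f'pics/{n}.png',cv2.resize(im[r0:r1,c0:c1],None,fx=3,fy=3)[:600,:800])
# planes of cartridge: grey pixels
g=im.astype(int); grey=(g.max(2)-g.min(2)<14)&(g.max(2)>45)&m
p=W[grey]
a=np.radians(9.7); S=np.array([np.cos(a),np.sin(a),0]); L=np.array([-np.sin(a),np.cos(a),0]); C=np.array([.618,.052,.087])
q=np.c_[(p-C)@S,(p-C)@L,p[:,2]-.087]*1000
np.save('q.npy',q); print(len(q))
rng=np.random.default_rng(0)
best=[]
rem=q
for k in range(4):
    if len(rem)<60: break
    bc,bk=0,None
    for i in range(400):
        t=rem[rng.choice(len(rem),3,False)]; nn=np.cross(t[1]-t[0],t[2]-t[0]); l=np.linalg.norm(nn)
        if l<50: continue
        kk=abs((rem-t[0])@nn/l)<1.5
        if kk.sum()>bc: bc,bk=kk.sum(),kk
    pl=rem[bk]; mm=pl.mean(0); nn=np.linalg.svd(pl-mm)[2][2]; nn*=np.sign(nn[2]) if abs(nn[2])>.3 else -np.sign(nn[1])
    print('plane',bc,'mean s,l,z',np.round(mm,1),'n',np.round(nn,3),'tilt',round(np.degrees(np.arctan2(-nn[0],nn[2])),1)); rem=rem[~bk]
E
python3 look.py s1
```

```text
6.825 [0.6205 0.0518 0.1857] [ 0.7 -0.2 -2.3] 0.0168
2845
plane 483 mean s,l,z [-21.4 -37.1 338.5] n [-0.543 -0.84  -0.021] tilt 92.2
plane 470 mean s,l,z [ -0.8  -7.2 508. ] n [-0.014 -0.026  1.   ] tilt 0.8
plane 294 mean s,l,z [-34.7 -19.5 324.6] n [-0.896 -0.439 -0.065] tilt 94.1
plane 266 mean s,l,z [  1.2 -42.9 346.2] n [-0.041 -0.998 -0.053] tilt 142.2
```

View pics/s1.png

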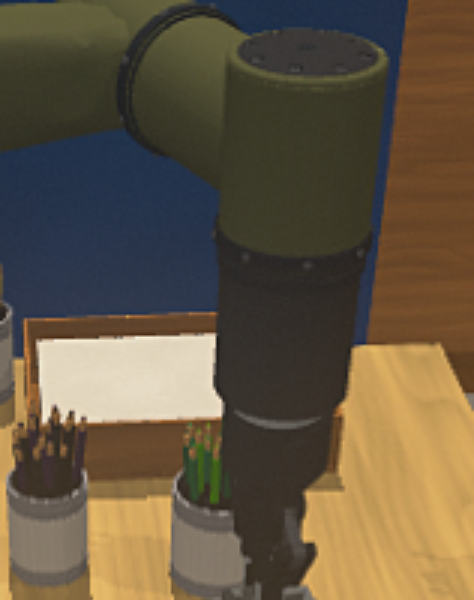

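```bash
sed -i 's/&(Z>.05)$/\&(Z>.05)\&(Z<.19)/; s/max(0,int(np.percentile(v,1))-60)/max(0,v.min()-20)/' look.py; python3 look.py s2
```

```text
6.875 [0.6206 0.052  0.1858] [-0.3  0.2 -2.2] 0.0165
191
plane 74 mean s,l,z [ 13.3   2.7 -16.7] n [-0.497 -0.     0.868] tilt 29.8
plane 30 mean s,l,z [-45.4   2.8  65.1] n [-1.    -0.002 -0.017] tilt 91.0
plane 24 mean s,l,z [46.3 -8.3 73.8] n [ 0.998 -0.035 -0.051] tilt -92.9
plane 19 mean s,l,z [  9.1   7.6 -22.1] n [-0.479 -0.005  0.878] tilt 28.6
```

Emit:
move_arm:
  plan:
    - {"x": 0,"y": 0,"z": 12,"spin": 0}
    - {"x": 0,"y": 0,"z": 22,"spin": 0}
    - {"x": 0,"y": 0,"z": 25,"spin": 0}
    - {"x": -4,"y": 0,"z": 29,"spin": 0}
    - {"x": -8,"y": 0,"z": 34,"spin": 0}
    - {"x": -12,"y": 0,"z": 39,"spin": 0}
    - {"x": -15,"y": 0,"z": 44,"spin": 0}
    - {"x": -17,"y": 0,"z": 49,"spin": 0}
    - {"x": -17,"y": 0,"z": 49,"spin": 0}
    - {"x": -17,"y": 0,"z": 49,"spin": 0}

```text
time: 8.18
tcp_pos: [0.6033, 0.0489, 0.1403]
orientation: [[0.986, 0.169, 0.002], [0.169, -0.986, -0.001], [0.001, 0.002, -1.0]]
wrist_force: [-13.2, -1.3, 13.6]
opening: 0.0165
```

```bash
python3 look.py s3
```

```text
8.175 [0.6033 0.0489 0.1403] [-13.2  -1.3  13.6] 0.0165
107
plane 37 mean s,l,z [-11.    1.8  46.6] n [-0.323  0.006  0.946] tilt 18.9
plane 27 mean s,l,z [ 14.5 -14.2 -16.2] n [-0.355  0.702  0.617] tilt 29.9
```

View pics/s3.png

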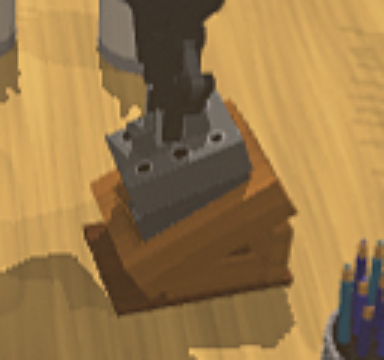

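Emit:
move_arm:
  plan:
    - {"x": -1,"y": 0,"z": 3,"spin": 0}
    - {"x": -2,"y": 0,"z": 6,"spin": 0}
    - {"x": -3,"y": 0,"z": 9,"spin": 0}
    - {"x": -3,"y": 0,"z": 11,"spin": 0}
    - {"x": -3,"y": 0,"z": 11,"spin": 0}
    - {"x": -3,"y": 0,"z": 11,"spin": 0}

```text
time: 8.98
tcp_pos: [0.599, 0.0482, 0.1287]
orientation: [[0.986, 0.169, -0.002], [0.169, -0.986, -0.002], [-0.003, 0.002, -1.0]]
wrist_force: [-19.4, -1.2, 15.4]
opening: 0.0167
```

```bash
python3 look.py s4
```

```text
8.975 [0.599  0.0482 0.1287] [-19.4  -1.2  15.4] 0.0167
111
plane 38 mean s,l,z [-6.1 -1.8 41.6] n [-0.459 -0.043  0.887] tilt 27.4
plane 23 mean s,l,z [ 16.8 -15.8 -12.1] n [-0.306  0.808  0.504] tilt 31.2
```

Emit:
move_arm:
  plan:
    - {"x": -3,"y": 0,"z": -3,"spin": 0}
    - {"x": -6,"y": 0,"z": -2,"spin": 0}
    - {"x": -7.5,"y": 0,"z": 0,"spin": 0}
    - {"x": -7.5,"y": 0,"z": 0,"spin": 0}
    - {"x": -7.5,"y": 0,"z": 0,"spin": 0}

```text
time: 9.65
tcp_pos: [0.5934, 0.048, 0.1253]
orientation: [[0.986, 0.169, -0.0], [0.169, -0.986, 0.0], [-0.0, -0.0, -1.0]]
wrist_force: [-0.5, -0.6, -3.0]
opening: 0.0169
```

```bash
python3 look.py s5
```

```text
9.65 [0.5934 0.048  0.1253] [-0.5 -0.6 -3. ] 0.0169
110
plane 34 mean s,l,z [-20.5   5.3  32.4] n [-0.448  0.013  0.894] tilt 26.6
plane 28 mean s,l,z [  4.8 -10.1   4.8] n [-0.082 -0.983  0.161] tilt 27.1
```

View pics/s5.png

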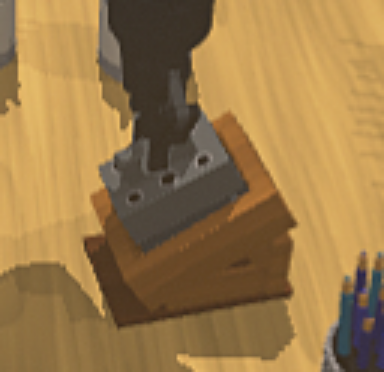

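```bash
cat > pose.py <<'E'
from h import *
s=state(); T=np.array(s['tcp_pos']); print(round(s['time'],2),np.round(T,4),np.round(s['wrist_force'],1))
a=np.radians(9.7); S=np.array([np.cos(a),np.sin(a),0]); L=np.array([-np.sin(a),np.cos(a),0]); C=np.array([.618,.052,.087])
print('TCP s,l,z',np.round([(T-C)@S*1e3,(T-C)@L*1e3,(T-C)[2]*1e3],1))
c30,s30=np.cos(np.pi/6),.5
for c in ['side','top']:
    im,d=eyes.capture(c); W=cloud(c,d); p=(W-C)*1e3
    s_,l,z=p@S,p@L,p[...,2]; u=c30*s_+s30*z; v=-s30*s_+c30*z
    g=im.astype(int); brown=(g[...,2]-g[...,0]>35)
    m=(abs(u)<90)&(abs(l)<48)&(v>3)&(v<42)&(z<75)&~brown
    q=np.c_[u[m],l[m],v[m]]
    f=np.c_[s_[m],z[m]]
    print(c,m.sum(),'u 1/99%',np.round(np.percentile(q[:,0],[1,3,97,99]),1),'l',np.round(np.percentile(q[:,1],[1,3,97,99]),1),'v',np.round(np.percentile(q[:,2],[1,50,97]),1))
    # top face plane fit v=a u+b l+c, robust
    t=q
    for th in [30,6,3,2,2]:
        A=np.c_[t[:,0],t[:,1],np.ones(len(t))]; k=np.linalg.lstsq(A,t[:,2],rcond=None)[0] if th<30 else np.array([-.05,0,np.percentile(q[:,2],70)])
        r=q[:,2]-np.c_[q[:,0],q[:,1],np.ones(len(q))]@k; t=q[abs(r)<(th if th<30 else 8)]
    print('  face v at centre',round(k[2],1),'dv/du deg',round(np.degrees(np.arctan(k[0])),1),'dv/dl deg',round(np.degrees(np.arctan(k[1])),1),len(t),'u',np.round([t[:,0].min(),t[:,0].max()],1),'l',np.round([t[:,1].min(),t[:,1].max()],1))
E
python3 pose.py
```

```text
9.7 [0.5928 0.048  0.1243] [-1.  -0.  -2.6]
TCP s,l,z [-25.5   0.3  37.3]
side 864 u 1/99% [-44.5 -42.7  48.1  49.8] l [-33.3 -32.6  20.3  25.8] v [ 4.  34.5 41.2]
  face v at centre 38.0 dv/du deg -3.2 dv/dl deg 0.6 367 u [-44.7  50.6] l [-32.8  30.6]
top 175 u 1/99% [-47.2 -46.  -15.9 -14.5] l [-28.8 -28.2  32.   32.7] v [33.9 39.3 41.9]
  face v at centre 37.0 dv/du deg -4.0 dv/dl deg 0.8 123 u [-46.7 -13.6] l [-29.1  33.6]
```

Emit:
move_arm:
  plan:
    - {"x": -1.5,"y": 0,"z": 1,"spin": 0}
    - {"x": -0.5,"y": 0,"z": 3,"spin": 0}
    - {"x": 0.5,"y": 0,"z": 5,"spin": 0}
    - {"x": 1.5,"y": 0,"z": 6.5,"spin": 0}
    - {"x": 2.5,"y": 0,"z": 8,"spin": 0}
    - {"x": 2.5,"y": 0,"z": 8,"spin": 0}
    - {"x": 2.5,"y": 0,"z": 8,"spin": 0}

```text
time: 10.68
tcp_pos: [0.5959, 0.0484, 0.1174]
orientation: [[0.986, 0.169, 0.0], [0.169, -0.986, -0.0], [0.0, 0.0, -1.0]]
wrist_force: [0.2, 0.4, -2.5]
opening: 0.0167
```

```bash
python3 pose.py
```

```text
10.68 [0.5959 0.0484 0.1174] [ 0.2  0.4 -2.5]
TCP s,l,z [-22.4   0.2  30.4]
side 827 u 1/99% [-45.1 -43.9  47.6  49.4] l [-33.1 -32.2  20.4  25.5] v [ 3.6 28.6 37.8]
  face v at centre 30.5 dv/du deg -2.8 dv/dl deg 1.4 369 u [-45.9  49.8] l [-32.4  28.8]
top 206 u 1/99% [-47.  -46.1 -16.4 -14. ] l [-29.1 -28.1  31.6  32.7] v [26.5 32.8 37.8]
  face v at centre 30.3 dv/du deg -3.9 dv/dl deg 0.9 126 u [-46.8 -11.2] l [-29.3  32.6]
```

Emit:
move_arm:
  plan:
    - {"x": 1.5,"y": 0,"z": 2.6,"spin": 0}
    - {"x": 3,"y": 0,"z": 5.2,"spin": 0}
    - {"x": 4.5,"y": 0,"z": 7.8,"spin": 0}
    - {"x": 6,"y": 0,"z": 10.4,"spin": 0}
    - {"x": 7,"y": 0,"z": 12,"spin": 0}
    - {"x": 7,"y": 0,"z": 12,"spin": 0}
    - {"x": 7,"y": 0,"z": 12,"spin": 0}

```text
time: 11.65
tcp_pos: [0.6024, 0.0494, 0.1055]
orientation: [[0.986, 0.169, -0.001], [0.169, -0.986, -0.0], [-0.001, 0.0, -1.0]]
wrist_force: [-5.7, -0.1, 1.5]
opening: 0.0167
```

```bash
python3 pose.py
```

```text
11.65 [0.6024 0.0494 0.1055] [-5.7 -0.1  1.5]
TCP s,l,z [-15.8   0.1  18.5]
side 745 u 1/99% [-45.3 -43.4  47.4  49. ] l [-32.6 -32.   21.5  26.7] v [ 3.4 16.9 38.8]
  face v at centre 16.8 dv/du deg -3.2 dv/dl deg 0.1 359 u [-45.9  49.5] l [-33.5  29.8]
top 221 u 1/99% [-47.9 -46.5 -16.3 -14.4] l [-29.1 -28.2  32.2  32.7] v [13.3 19.1 40.7]
  face v at centre 18.1 dv/du deg -1.1 dv/dl deg -0.4 125 u [-48.2 -13. ] l [-29.3  33.2]
```

Emit:
move_arm:
  plan:
    - {"x": 1.5,"y": 0,"z": 2.6,"spin": 0}
    - {"x": 3,"y": 0,"z": 5.2,"spin": 0}
    - {"x": 4.5,"y": 0,"z": 7.8,"spin": 0}
    - {"x": 6,"y": 0,"z": 10.4,"spin": 0}
    - {"x": 7,"y": 0,"z": 12,"spin": 0}
    - {"x": 8,"y": 0,"z": 13.8,"spin": 0}
    - {"x": 8,"y": 0,"z": 13.8,"spin": 0}
    - {"x": 8,"y": 0,"z": 13.8,"spin": 0}

```text
time: 12.75
tcp_pos: [0.609, 0.0505, 0.0933]
orientation: [[0.986, 0.169, -0.003], [0.169, -0.986, -0.001], [-0.003, 0.001, -1.0]]
wrist_force: [-16.6, 0.1, 10.3]
opening: 0.0169
```

```bash
python3 pose.py
```

```text
12.75 [0.609  0.0505 0.0933] [-16.6   0.1  10.3]
TCP s,l,z [-9.1  0.   6.3]
side 441 u 1/99% [-45.  -44.2  32.1  42.1] l [-32.  -30.6  22.3  27.5] v [ 3.1  7.4 37.8]
  face v at centre 26.8 dv/du deg -8.8 dv/dl deg 11.5 54 u [-25.8  24.8] l [-22.   12.8]
top 198 u 1/99% [-48.1 -46.8 -14.6 -13.3] l [-29.2 -27.3  31.7  32.8] v [ 3.2  6.3 33. ]
  face v at centre 5.3 dv/du deg 0.1 dv/dl deg 0.1 116 u [-48.6 -12.9] l [-29.7  32.8]
```

Emit:
move_arm:
  plan:
    - {"x": 1,"y": 0,"z": 1.8,"spin": 0}
    - {"x": 2,"y": 0,"z": 3.5,"spin": 0}
    - {"x": 3,"y": 0,"z": 5.2,"spin": 0}
    - {"x": 3.5,"y": 0,"z": 6,"spin": 0}
    - {"x": 3.5,"y": 0,"z": 6,"spin": 0}
    - {"x": 3.5,"y": 0,"z": 6,"spin": 0}

```text
time: 13.6
tcp_pos: [0.609, 0.0504, 0.0898]
orientation: [[0.985, 0.17, -0.01], [0.17, -0.986, -0.003], [-0.01, 0.001, -1.0]]
wrist_force: [-41.9, 1.4, 29.4]
opening: 0.017
```

```bash
sed -i 's/(v>3)&/(v>-4)\&(abs(l)<31)\&(abs(u)<47)\&/' pose.py; python3 pose.py; python3 look.py s6
```

```text
13.6 [0.609  0.0504 0.0898] [-41.9   1.4  29.4]
TCP s,l,z [-9.2 -0.1  2.8]
side 660 u 1/99% [-46.2 -44.3  44.   46.1] l [-30.5 -29.6  17.5  24.5] v [-2.9  1.8 35.2]
  face v at centre 4.1 dv/du deg -5.3 dv/dl deg 3.8 170 u [-28.7  47. ] l [-30.8  18.6]
top 220 u 1/99% [-46.8 -46.3 -15.5 -14.3] l [-29.2 -28.1  29.2  30.2] v [-3.4  2.7 29.6]
  face v at centre 1.5 dv/du deg -0.4 dv/dl deg -0.4 95 u [-46.7 -13.2] l [-29.6  30.7]
13.7 [0.609  0.0504 0.0898] [-41.    1.3  29.8] 0.0169
99
plane 37 mean s,l,z [ 11.6 -30.1   2.1] n [-0.32   0.783  0.534] tilt 30.9
plane 23 mean s,l,z [-5.4 -0.6 -3.3] n [-0.486  0.011  0.874] tilt 29.1
```

View pics/s6.png

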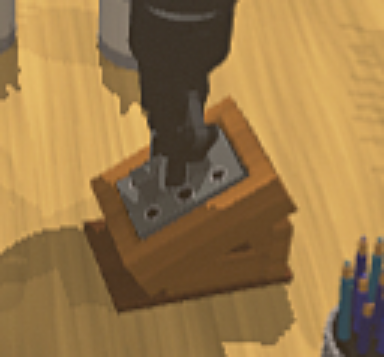

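Emit:
move_arm:
  plan:
    - {"x": -1,"y": 0,"z": 1,"spin": 0}
    - {"x": -2,"y": 0,"z": 2,"spin": 0}
    - {"x": -2,"y": 0,"z": 3,"spin": 0}
    - {"x": -2,"y": 0,"z": 3.2,"spin": 0}
    - {"x": -2,"y": 0,"z": 3.2,"spin": 0}

```text
time: 14.38
tcp_pos: [0.6089, 0.0504, 0.0896]
orientation: [[0.985, 0.17, -0.004], [0.17, -0.985, -0.002], [-0.004, 0.002, -1.0]]
wrist_force: [-40.9, 3.0, 37.5]
opening: 0.0169
```

```bash
cat > flush.py <<'E'
from h import *
a=np.radians(9.7); S=np.array([np.cos(a),np.sin(a),0]); L=np.array([-np.sin(a),np.cos(a),0]); C=np.array([.618,.052,.087])
for c in ['top','side']:
    im,d=eyes.capture(c); p=(cloud(c,d)-C)*1e3; s,l,z=p@S,p@L,p[...,2]; u=.866*s+.5*z; v=-.5*s+.866*z
    g=im.astype(int); brown=g[...,2]-g[...,0]>35
    rim=(brown&(abs(u)<66)&(abs(l)<50)&((abs(u)>53)|(abs(l)>37))&(abs(v)<5))
    face=(~brown&(abs(u)<46)&(abs(l)<30)&(abs(l)>11)&(abs(v)<7))
    A=lambda m:np.c_[u[m],l[m],np.ones(m.sum())]
    k=np.linalg.lstsq(A(rim),v[rim],rcond=None)[0]; r=v[face]-A(face)@k
    ok=face.copy(); ok[face]=abs(r-np.median(r))<2
    kf=np.linalg.lstsq(A(ok),v[ok]-A(ok)@k,rcond=None)[0]
    print(c,rim.sum(),'rim',np.round(k,3),'face-rim median',np.round(np.percentile(r,[25,50,75]),2),'fit slopes,deg',np.round(np.degrees(kf[:2]),1),'centre',round(kf[2],2),ok.sum())
    gm=~brown&(abs(u)<60)&(abs(l)<45)&(v>-4)&(v<5)
    print('  grey ext u',np.round(np.percentile(u[gm],[1,99]),1),'l',np.round(np.percentile(l[gm],[1,99]),1))
E
python3 flush.py
```

```text
top 294 rim [0.009 0.007 1.031] face-rim median [-1.38  0.11  2.36] fit slopes,deg [ 1.6 -0.5] centre 1.02 73
  grey ext u [-50.  -17.1] l [-29.3  32.9]
side 571 rim [0.    0.008 0.648] face-rim median [-1.12  0.04  1.16] fit slopes,deg [-0.3 -0.4] centre 0.04 200
  grey ext u [-47.3  47.8] l [-37.2  27.4]
```

Emit:
move_arm:
  plan:
    - {"x": -2,"y": 0,"z": -2,"spin": 0}
    - {"x": -3,"y": 0,"z": -4,"spin": 0}
    - {"x": -3,"y": 0,"z": -4,"spin": 0}

```text
time: 14.85
tcp_pos: [0.6088, 0.0504, 0.0897]
orientation: [[0.986, 0.169, 0.001], [0.169, -0.986, -0.001], [0.001, 0.001, -1.0]]
wrist_force: [-14.8, 1.6, 14.1]
opening: 0.0169
```

Emit:
move_arm:
  plan:
    - {"x": 0,"y": 0,"z": 0,"spin": 0}
    - {"x": 0,"y": 0,"z": 0,"spin": 0}
    - {"x": 0,"y": 0,"z": 0,"spin": 0}
    - {"x": 0,"y": 0,"z": 0,"spin": 0}
    - {"x": 0,"y": 0,"z": -20,"spin": 0}
    - {"x": 0,"y": 0,"z": -50,"spin": 0}
    - {"x": 0,"y": 0,"z": -100,"spin": 0}
    - {"x": -60,"y": 0,"z": -130,"spin": 0}
    - {"x": -120,"y": 0,"z": -150,"spin": 0}
    - {"x": -180,"y": 0,"z": -150,"spin": 0}
    - {"x": -180,"y": 0,"z": -150,"spin": 0}
    - {"x": -180,"y": 0,"z": -150,"spin": 0}
  grip: 50

```text
time: 16.35
tcp_pos: [0.4319, 0.0204, 0.2379]
orientation: [[0.986, 0.169, 0.003], [0.169, -0.986, 0.001], [0.003, -0.001, -1.0]]
wrist_force: [0.8, 1.0, -0.7]
opening: 0.0427
```

```bash
python3 flush.py; python3 look.py s7
python3 - <<'E'
from h import *
im,d=eyes.capture('top'); W=cloud('top',d)
for nm,x,y in [('a',.736,-.137),('b',.630,.345),('c',.467,.37),('big',.422,-.214)]:
    t=W[(np.hypot(W[...,0]-x,W[...,1]-y)<.085)&(W[...,2]>.02)]; print(nm,rect(t))
E
```

```text
top 692 rim [0.    0.002 0.619] face-rim median [-1.55  0.22  1.94] fit slopes,deg [ 0.1 -0.2] centre 0.31 260
  grey ext u [-48.   46.3] l [-29.1  33.1]
side 665 rim [0.002 0.007 0.612] face-rim median [-1.01  0.1   1.32] fit slopes,deg [0.  0.2] centre 0.21 238
  grey ext u [-47.4  47.3] l [-32.5  29.8]
16.45 [0.4324 0.0205 0.2363] [-1.5  0.8 -1.1] 0.0427
69
plane 27 mean s,l,z [  5.3 -10.9  -0.9] n [-0.51  -0.087  0.856] tilt 30.8
a (array([ 735.7, -136.3]), 84.8, 83.9, 50.2)
b (array([630.9, 349.3]), 93.3, 89.6, 31.6)
c (array([466.7, 371.9]), 75.0, 74.5, -18.1)
big (array([ 421.8, -213.7]), 117.0, 86.2, -22.8)
```

View pics/s7.png

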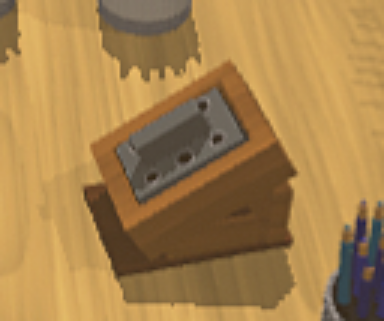

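The picture shows the cartridge seated flush in the stand, rib out, with the gripper clear. The tins and the larger cartridge have not moved, so I am handing in.

```bash
python3 -c "
from rig import close_job
print(close_job())"
```

```text
the job is handed in; nothing more can be done
None
```

The smaller cartridge is in the bay, rib out and flush with the sloping face. I let go of it, backed the gripper clear, and handed the job in at about 16.5 s.

**How it went:** The tool could not be tilted. I gripped the rib across its width and pressed the cartridge's far lower edge on the stand's upper rim until it had turned about 27° in the grip. I then moved it over the bay, lowered it along the bay's axis to the platen, paused with its face about 17 mm proud, and pressed it down.

**Last checks, after release:**
- **Flush:** the face is about 0.2–0.3 mm proud of the rim in both cameras, within the 2.5 mm allowed.
- **Square:** the face is parallel to the rim within about 0.2°. A coarser plane fit on 27 pixels disagreed, showing about 5° of sideways lean. I put that down to the few pixels and to rib points mixed in.
- **Centred:** the cartridge is within about 2 mm of my estimate of the bay's centre.
- **Other objects:** the three tins and the larger cartridge are within about 1 mm of where they started.

**Less clean:** during pressing the rib slid an estimated few millimetres in the grip. The cartridge also pushed against the bay's upper wall, so the wrist force reached about 55 N, below the 120 N limit. While the gripper was still in the way, the top camera read about 1 mm proud against 0 mm from the side camera. Once the view was clear, they agreed.

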